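# Test the bench safety switch and snap its button guard cap back on

## Robot

A 6-joint arm with a two-finger parallel gripper is mounted at the origin on the work surface; the furniture and walls round the work are solid. World frame = base frame: x ahead of the robot, y to its left, z up, the work surface at z = 0. Lengths are in mm, angles in rad, forces in N, time in s.
With the tool pointing down it reaches from about 375 to 900 mm from the base axis. Payload 3.1 kg.
Tool frame: the origin (TCP) lies midway between the tips of the shut fingers; the grasp point (between the pads) lies 19 mm behind it; z points along the fingers, y is the direction in which the jaws open and shut (so a half turn about z gives the same grasp; the last joint's range is limited). The gripper opens to 87 mm and grips with 3 to 60 N. Pads are 19 mm wide; open, the fingers measure 117 mm over their backs; the gripper's body (75 mm by 190 mm) begins 51 mm behind the grasp point.
Start: joints at [-1.365, 0.527, 1.433, -0, 1.181, -0.178], TCP at [234.629, -579.263, 222.548] pointing down, gripper open.
Joint ranges: [-3.08, 3.08], [-0.75, 2.2], [0.22, 2.44], [-1.43, 4.57], [0, 2.65], [-2.85, 2.85]. Speed limits (rad/s): [2.79, 2.79, 3.14, 3.14, 3.14, 3.14].

## Interface

Orientations are given as a unit quaternion [w, x, y, z].
In Python, from cell import manip, eyes, nets gives the robot as it stands. The module is installed in compiled form; this text tells all that it offers.
- The arm moves only by the tool play_rows, never from a script. Its arguments are lists of equal length, an entry for each row: "delta_pos": the shift along the tool's x, y, z in units of 30 mm (1.0 is 30 mm), a list of three; "turn": the turn about the tool's z in units of 5 degrees (1.0 is 5 degrees); "hand": the finger opening in mm, from 0 to 87. A call has 1 to 12 rows; each row shifts and turns the commanded pose from where the row before left it, along the tool's axes as they then stand; what a row does not reach is not made up. A row lasts 1/12 s, in which the tool goes at most 41.7 mm and 7.16 degrees, less where a joint would pass 70% of its speed; a pose out of reach is approached as far as the arm can. A call is refused whole if a number of a shift passes 1 or a number of a turn 1, either way. A call with a gripper value outside its range is refused whole. The fingers move at their own pace and stop on an object; "squeeze" is the grip in N (left out, the last holds). Time passes only in rows, so rows that do not move let the fingers close. It gives the time, the measured TCP pose, the force and the opening at its end, in the units of the state.
- manip.state(): the state, without advancing time (a new reading comes with each control period).
- eyes.get_image(name): name is "side" or "top"; returns a dict with "pixels" (384x512x3 uint8, red, green, blue), "camera_matrix" (3x3 intrinsics, pixels), "position" and "rotation" of the camera in the world. Camera axes: x right, y up, looking along -z (the intrinsics and any distortion apply to the point x, -y, -z); pixel columns grow to the right and rows downward; lengths in mm; the calibration is good to about 2 mm. A picture is of the moment at which its call begins. There is no depth.
- manip.close_job(): hands the job in, once; it reports no verdict.
Trained networks look in a picture, given as the dict that the camera call returned (one of the last four; its "shot" number tells which), for a name from the list of things; names that differ only in an ending like _2 or _b are one class to them, and where a whole thing is asked for, a point or a joint stands for the part that bears it (a point fixed in the world has none). Each returns a list of dicts, best first, with "confidence" (0 to 1); they miss things now and then, are a little off and sometimes report something else, mostly with a low value. They report only what shows in the picture. A call takes as long as a camera call. They do not tell look-alikes from the thing itself.
- nets.spot_in(target, picture): "position" ([column, row] in pixels, amid what is visible of it).
- nets.landmark_of(target, picture): "position" ([column, row] in pixels: a listed point, or the origin of a listed thing).
The state is a dict: "time": time; "joints": joint angles; "qvel": joint speeds; "joint_efforts": joint torques, N m; "eef_pos": TCP position; "tool_rot": TCP orientation; "wrist_force": force on the tool from outside, world axes, zero at the start; "moment": the same for the moment, N m; "width": finger opening in mm.
Only numpy, scipy, OpenCV 4.12 (cv2) and the standard library are available. Lean on these libraries where they do the work, as an engineer would, in place of code of your own. Each camera call takes 0.05 s, during which the arm holds its last target.

## Task

Do the routine test of the bench safety switch: hold its round test button down until the lever on the front drops, release the button, then lift the lever back up until it stays up by itself. Then fit the loose black hollow guard cap over the collar round the button and press it straight down through the click until it is fully home on the flange, and keep pressing firmly: finish while the gripper is still pushing the cap down, without letting go. The lever must still be up at the end, and the other things on the bench stay where they are.

Things in the scene. Friction and masses are not known exactly. Their poses are not given: they have to be found in the camera images.
- station: Bench safety switch, fixed to the bench: grey box 120 (x) x 160 (y) x 75 (z) mm on a 132 x 172 x 6 mm foot plate. Origin at the centre of its underside, z up; its front face, with the lever, looks along its own -x. On its flat top, at x +15, y +35 mm in its frame, a dark round flange (53 mm across, 3 mm high) carries an upright metal collar with the test button in its middle.
- button_top (a point): Centre of the top face of the test button: grey, 16 mm diameter, stands 7 mm proud of the collar's rim (25 mm above the flange, 103 mm above the bench). It goes straight down.
- button (a joint): Travel of the test button in m: 0 released, 0.005 fully down; it springs back. It trips the lever after about 3.5 mm; 5 to 6 N is enough.
- lever (a joint): Angle of the trip lever in rad: 0 up (set), grows as it drops, 0.7 fully down. An over-centre spring drives it away from about 0.2: lift it to less than 0.15 and it goes to 0 and stays; otherwise it falls to 0.7. Lifting at the knob takes about 2 N.
- lever_knob (a point): Centre of the knob at the free end of the trip lever: black cylinder 16 mm diameter, 22 mm long along the box's y, on a 10 mm wide, 7 mm thick arm, 90 mm from the hinge. It is 66 to 72 mm in front of the box's front face, 101 mm above the bench when up, 40 mm when down. It can be pinched from above across its 22 mm length (along the box's y), or lifted from below.
- lever_hinge (a point): Point on the lever's hinge axis (axis along the box's y), 62 mm above the bench and 15 mm inside the front face. When up, the lever points 0.45 rad above level along the box's -x; when fully down, 0.25 rad below level. As the joint grows the knob goes down.
- collar_seat (a point): Centre of the flange's top face, at the foot of the collar, 78 mm above the bench, z up: here the centre of the cap's mouth ends when the cap is home. The aluminium collar is 29.6 mm in diameter and 18 mm high, its top edge tapered to 22 mm; four round spring detents stand 3.7 mm out of its side, their middle 8.5 mm above the flange.
- cap_center (a point): Centre, half-way up, of the loose guard cap: black ribbed cylinder 48 mm diameter (49.5 over the ribs), 46 mm high, about 60 g, standing mouth down, so 23 mm above the bench. Closed on top (upper 15 mm solid), hollow below: bore 41 mm, 31 mm deep, with a rounded lip 5 mm high, 32 to 33 mm clear, at the mouth. z up along its axis; its yaw does not matter.
- cap_mouth (a point): Centre of the cap's mouth, 23 mm below cap_center; z up through the cap. Lowered over the collar it first rests on the detents about 12 mm above the flange; 8 to 15 N drives the lip past them, the resistance suddenly falls away (the click) with the mouth about 6 mm above the flange, and it is drawn down onto the flange (0 mm). When home it clears the button.
- ring: Bystander: loose steel ring gauge, 44 mm diameter, 14 mm high, on the bench. Origin at the centre of its underside.
- tape: Bystander: loose roll of black tape, 59 mm diameter, 19 mm high, on the bench. Origin at the centre of its underside. (Beyond the tape, ring and cap stands a solid blue machine, about 0.55 m tall: it begins at about x = 0.6 m and fills the side right of y = -0.05 m, so swing round its front.)
- vee: Bystander: loose steel V block, 44 x 60 x 42 mm, on the bench. Origin at the centre of its underside.
There are look-alikes about, which are no part of the job. What is meant by the part that bears cap_center is not yellow, and is the larger of those in its own colour.

How it is judged (in metres and radians):
On the way, in this order (a step that is already met when the one before it is completed fails the run):
1. the test button is held down and the lever has dropped (value of joint lever above 0.6 rad and value of joint button above 0.002 m), for 0.05 s.
2. the lever is back up and the button released (value of joint lever below 0.08 rad and value of joint button below 0.0015 m), for 0.3 s.
3. the cap has snapped home on the flange, lever still up (z of cap_mouth in the frame of collar_seat below 0.0025 m and horizontal distance between cap_mouth and collar_seat below 0.004 m and angle between cap_mouth's own z axis and vertical below 0.08 rad and value of joint lever below 0.08 rad), for 0.2 s.
At the end, for the whole second after the job is handed in: The cap is home (mouth within 2.5 mm above the flange and 4 mm of its centre, tilted under 0.08 rad), the fingers still touch it and press it onto the switch with more than 5 N; the lever is up (under 0.08 rad) and the button out (under 1.5 mm) (all of step 3 and value of joint button below 0.0015 m and contact force between cap and station above 5 N and contact force between the fingers and cap above 1 N); the arm keeps its last pose, push and grip.
It fails at once if the ring gauge moved more than 30 mm (distance of ring from where it was at the start of the episode above 0.03 m).
It fails at once if the roll of tape moved more than 30 mm (distance of tape from where it was at the start of the episode above 0.03 m).
It fails at once if the V block moved more than 30 mm (distance of vee from where it was at the start of the episode above 0.03 m).
It also fails if it takes over 72 s, if anything falls off the work surface, if the arm or the gripper's body presses on something with over 40 N, if the wrist force passes 120 N, or if a joint passes its speed limit or range.

## Working session

There is one attempt and no reset: what is moved stays moved. The work goes in short steps, Python scripts to look and compute and a tool call to move; the robot and the scene stay as the last step left them, time stands still between calls to the robot, and variables do not carry over. Pictures are saved under pics/ and viewed, and the job is handed in when it is done.

Besides the shell and the picture viewer there is one more tool, called after "Emit:" as name(argument=value, ...) on one line, values as JSON. play_rows: Moves the arm, as the interface text tells. Its arguments: {"type":"object","properties":{"delta_pos":{"type":"array"},"turn":{"type":"array"},"hand":{"type":"array"},"squeeze":{"type":"number"}},"required":["delta_pos","turn","hand"]}

```bash
mkdir -p pics
cat > h.py <<'E'
import numpy as np, cv2
from cell import manip, eyes, nets
def save(im,name): cv2.imwrite('pics/'+name,cv2.cvtColor(im['pixels'],cv2.COLOR_RGB2BGR))
def proj(im,P):
    c=np.array(im['rotation']).T@(np.array(P,float)-np.array(im['position'])); c=c*[1,-1,-1]
    p=np.array(im['camera_matrix'])@c; return p[:2]/p[2]
def ray(im,px):
    K=np.array(im['camera_matrix']); d=np.linalg.solve(K,[px[0],px[1],1.])*[1,-1,-1]
    d=np.array(im['rotation'])@d; return np.array(im['position'],float),d/np.linalg.norm(d)
def onz(im,px,z):
    o,d=ray(im,px); return o+d*(z-o[2])/d[2]
def tri(l):
    A=np.zeros((3,3));b=np.zeros(3);R=[ray(i,p) for i,p in l]
    for o,d in R:
        M=np.eye(3)-np.outer(d,d);A+=M;b+=M@o
    X=np.linalg.solve(A,b); return X,[np.linalg.norm((np.eye(3)-np.outer(d,d))@(X-o)) for o,d in R]
E
python3 - <<'E'
from h import *
np.set_printoptions(precision=1,suppress=True)
print(manip.state())
for n in('side','top'):
    im=eyes.get_image(n); save(im,n+'0.png'); print(n,im['position'],im['rotation'],im['camera_matrix'],[k for k in im])
    for t in['button_top','lever_knob','lever_hinge','collar_seat','cap_center','cap_mouth','ring','tape','vee','station']:
        print(t,[(np.round(r['position'],1).tolist(),round(r['confidence'],2)) for r in nets.landmark_of(t,im)])
E
```

```text
{'time': 0.0, 'joints': array([-1.4,  0.5,  1.4, -0. ,  1.2, -0.2]), 'qvel': array([-0., -0., -0.,  0., -0., -0.]), 'joint_efforts': array([ -0. , -44. , -17.7,   0.1,   0.1,  -0. ]), 'eef_pos': array([ 234.4, -578.6,  221.6]), 'tool_rot': array([-0. ,  1. ,  0.2, -0. ]), 'wrist_force': array([-0.3, -1. , -1.6]), 'moment': array([ 0.1,  0.1, -0. ]), 'width': 87.3340653190043}
side [ 842.9 -611.1 1098.3] [0.9 0.3 0.1 0.3] [[493.3   0.  259.3]
 [  0.  493.3 191.2]
 [  0.    0.    1. ]] ['pixels', 'camera_matrix', 'position', 'rotation', 'shot']
button_top [([344.2, 151.2], 0.36)]
lever_knob [([286.4, 150.4], 0.7)]
lever_hinge [([307.6, 168.5], 0.74)]
collar_seat [([341.7, 159.5], 0.8)]
cap_center [([190.6, 283.3], 0.98), ([210.9, 209.5], 0.92), ([208.4, 301.3], 0.64)]
cap_mouth [([206.8, 212.8], 0.89), ([214.4, 306.2], 0.81), ([190.9, 281.1], 0.65), ([303.7, 125.4], 0.58), ([329.0, 178.3], 0.18), ([342.5, 155.2], 0.17)]
ring [([222.1, 241.0], 0.75)]
tape [([246.7, 282.6], 0.64)]
vee [([307.4, 128.1], 0.96)]
station [([329.4, 179.9], 0.83)]
top [383.4  28.4 996.8] [ 0.7  0.  -0.  -0.7] [[352.1   0.  251.2]
 [  0.  352.1 194.7]
 [  0.    0.    1. ]] ['pixels', 'camera_matrix', 'position', 'rotation', 'shot']
button_top [([182.8, 148.6], 0.55)]
lever_knob [([209.4, 206.3], 0.66)]
lever_hinge [([211.0, 177.2], 0.57)]
collar_seat []
cap_center [([365.9, 217.4], 0.81), ([288.3, 246.7], 0.59), ([369.7, 191.7], 0.51)]
cap_mouth [([360.7, 219.6], 0.75), ([288.1, 250.1], 0.74), ([187.8, 155.3], 0.69), ([367.5, 191.4], 0.5)]
ring [([312.9, 224.1], 0.73), ([358.9, 222.4], 0.65)]
tape [([334.2, 177.4], 0.8), ([309.0, 219.5], 0.42)]
vee [([147.6, 219.0], 0.94)]
station [([203.1, 163.0], 0.87)]
```

```bash
python3 - <<'E'
s=open('h.py').read()
s=s.replace("def save","from scipy.spatial.transform import Rotation\ndef Rm(im): q=im['rotation']; return Rotation.from_quat([q[1],q[2],q[3],q[0]]).as_matrix()\ndef save").replace("np.array(im['rotation'])","Rm(im)")
open('h.py','w').write(s)
E
python3 - <<'E'
import cv2
for n in('side','top'):
    a=cv2.imread(f'pics/{n}0.png'); cv2.imwrite(f'pics/{n}0b.png',cv2.resize(a,(800,600),interpolation=cv2.INTER_CUBIC))
E
```

```text
(no output)
```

View pics/side0b.png

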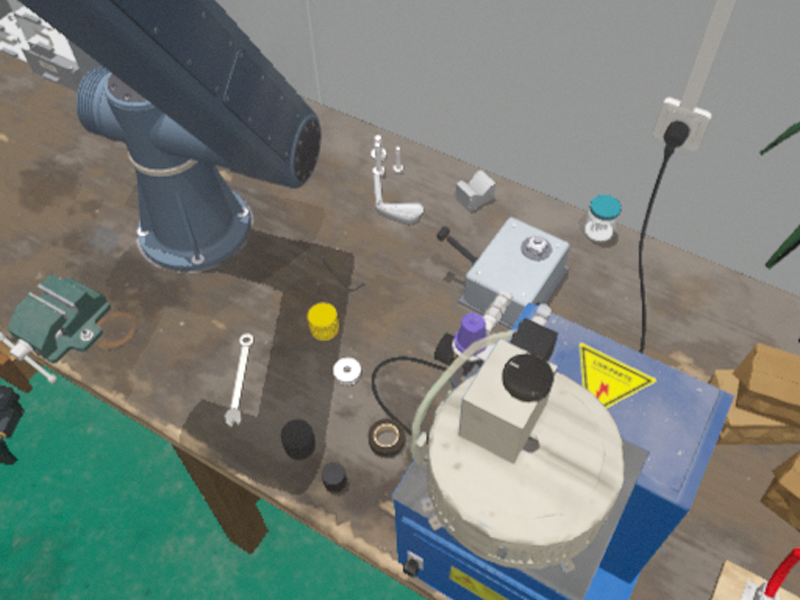

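View pics/top0b.png

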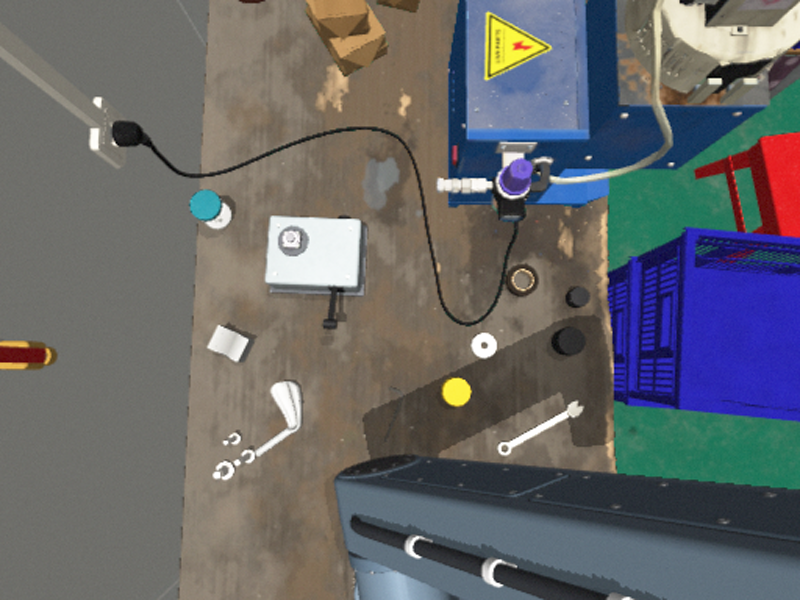

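Run:
```python
from h import *
np.set_printoptions(precision=1,suppress=True)
s=eyes.get_image('side');t=eyes.get_image('top')
P={'cap':([190.6,283.3],[365.9,217.4],23),'button':([344.2,151.2],[182.8,148.6],103),'knob':([286.4,150.4],[209.4,206.3],101),'hinge':([307.6,168.5],[211,177.2],62),'station':([329.4,179.9],[203.1,163],0),'ring':([222.1,241],[312.9,224.1],0),'tape':([246.7,282.6],[334.2,177.4],0),'vee':([307.4,128.1],[147.6,219],0)}
for k,(a,b,z) in P.items():
    print(k,*tri([(s,a),(t,b)]),'s',onz(s,a,z),'t',onz(t,b,z))
for n,im,(x,y) in(('s',s,(320,165)),('t',t,(202,165))):
    c=im['pixels'][y-55:y+55,x-65:x+65][:,:,::-1]; cv2.imwrite(f'pics/z{n}.png',cv2.resize(c,(780,660),interpolation=cv2.INTER_CUBIC)[:600])
for n,im,(x,y) in(('s',s,(205,285)),('t',t,(360,205))):
    c=im['pixels'][y-30:y+30,x-40:x+40][:,:,::-1]; cv2.imwrite(f'pics/y{n}.png',cv2.resize(c,(800,600),interpolation=cv2.INTER_CUBIC))
```

```text
cap [ 434.6 -272.8   25.9] [np.float64(2.3863869676738028), np.float64(2.386386967673881)] s [ 435.5 -270.6   23. ] t [ 432.8 -275.1   23. ]
button [599.  215.4 108.2] [np.float64(3.962619345390824), np.float64(3.9626193453908125)] s [595.  216.3 103. ] t [603.5 219.1 103. ]
knob [456.5 149.5  91.4] [np.float64(2.4292344969834843), np.float64(2.4292344969836037)] s [462.  143.9 101. ] t [453.8 146.8 101. ]
hinge [531.1 146.   67.5] [np.float64(4.264191146028113), np.float64(4.264191146027995)] s [526.4 146.8  62. ] t [535.4 149.3  62. ]
station [582.7 178.   13.9] [np.float64(1.542362709807615), np.float64(1.542362709807644)] s [578.2 186.9   0. ] t [586.8 181.1   0. ]
ring [ 420.3 -129.2   -3.4] [np.float64(7.682570964661173), np.float64(7.682570964661194)] s [ 428.1 -126.6    0. ] t [ 413.8 -133.     0. ]
tape [ 545.4 -194.5    6.1] [np.float64(1.1961681204385801), np.float64(1.1961681204386272)] s [ 542.8 -192.9    0. ] t [ 547.4 -195.2    0. ]
vee [427.  342.2 -18. ] [np.float64(2.5842957394400856), np.float64(2.584295739440104)] s [435.5 328.7   0. ] t [424.2 334.9   0. ]
```

View pics/zs.png

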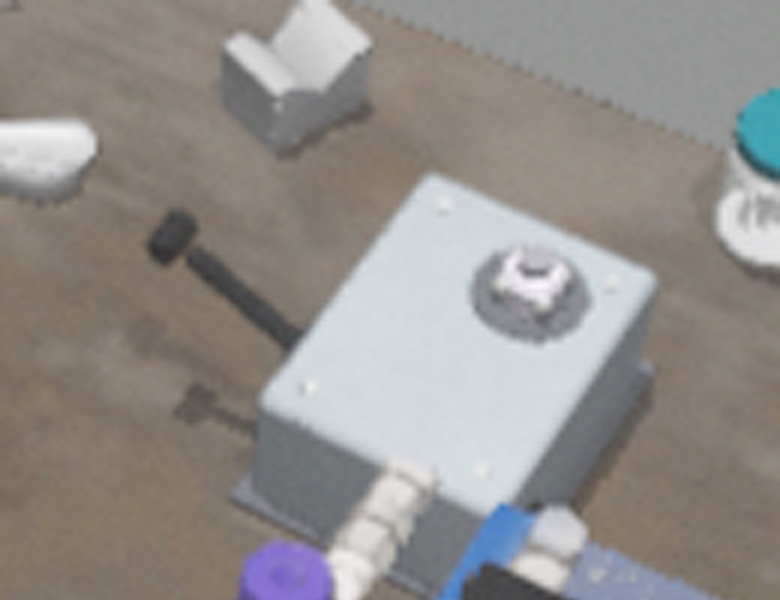

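View pics/zt.png

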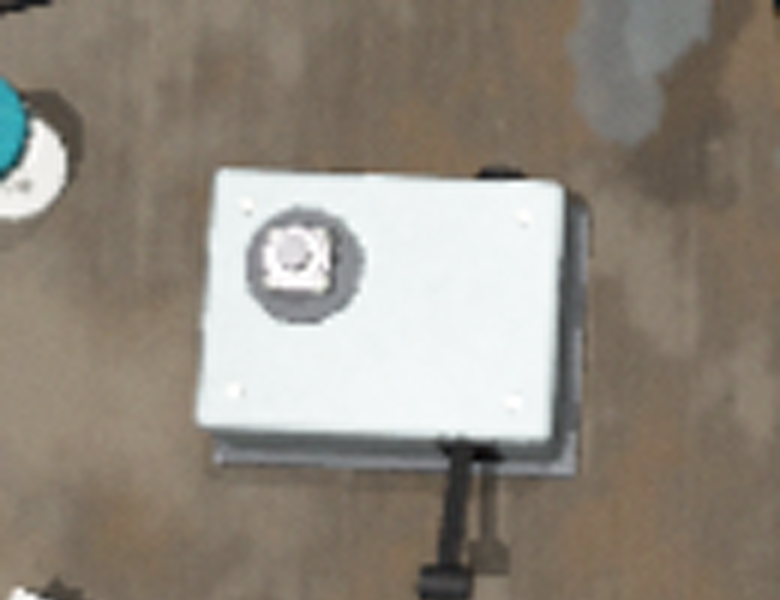

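View pics/ys.png

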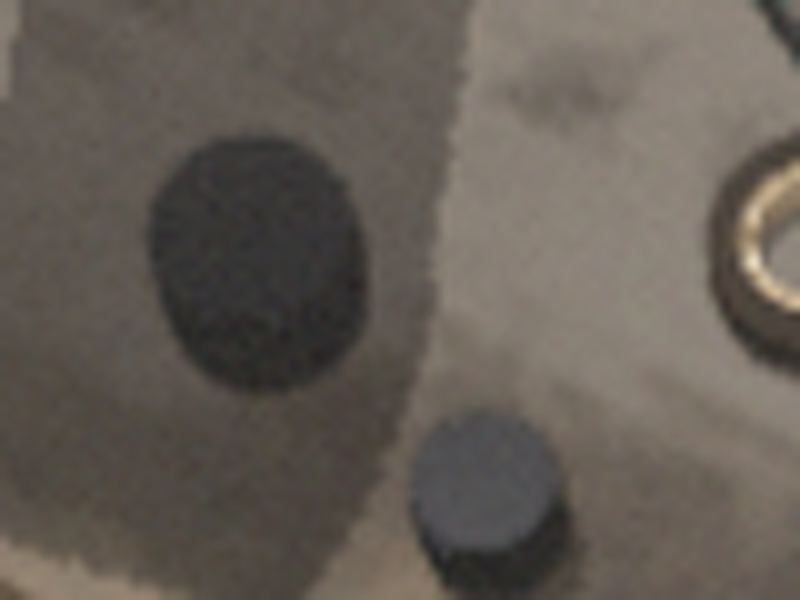

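View pics/yt.png

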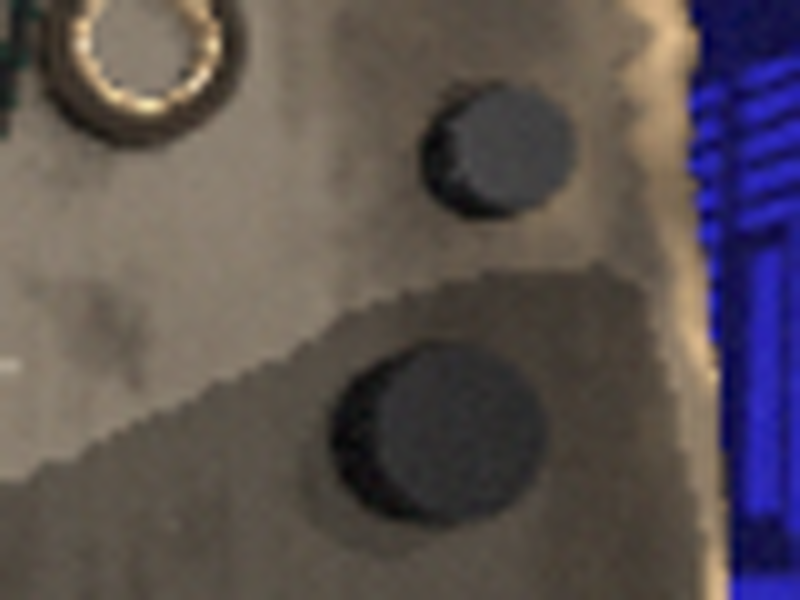

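```bash
cat >> h.py <<'E'
def cyl(im,c,r,z0,z1):
    a=np.linspace(0,2*np.pi,60,endpoint=False)
    return np.array([proj(im,[c[0]+r*np.cos(t),c[1]+r*np.sin(t),z]) for z in(z0,z1) for t in a])
def hull_cent(pts):
    h=cv2.convexHull(pts.astype(np.float32)); m=cv2.moments(h); return np.array([m['m10']/m['m00'],m['m01']/m['m00']]),m['m00']
def blob(im,mask,px):
    n,l,st,ce=cv2.connectedComponentsWithStats(mask.astype(np.uint8)); k=l[int(px[1]),int(px[0])]; return ce[k],st[k],k
E
python3 - <<'E'
from h import *
from scipy.optimize import least_squares
np.set_printoptions(precision=2,suppress=True)
s=eyes.get_image('side');t=eyes.get_image('top')
cents={}
for n,im,p in(('s',s,(190.6,283)),('t',t,(366,217))):
    g=cv2.GaussianBlur(im['pixels'],(3,3),0).max(2).astype(int)
    for th in(58,64,70):
        c,st,k=blob(im,g<th,p); print(n,th,c,st,k)
    x,y=map(int,p); print(g[y,x-22:x+22])
    cents[n]=blob(im,g<64,p)[0]
def f(c): return np.r_[hull_cent(cyl(s,c,24.5,0,46))[0]-cents['s'],hull_cent(cyl(t,c,24.5,0,46))[0]-cents['t']]
r=least_squares(f,[434,-273]);print('cap',r.x,r.fun,hull_cent(cyl(s,r.x,24.5,0,46))[1],hull_cent(cyl(t,r.x,24.5,0,46))[1])
def up(l,ox,oy): return np.array([[ox+(a+.5)/6-.5,oy+(b+.5)/6-.5] for a,b in l])
# station frame: corners (x,y): top img order back-left(+60,+80), (+60,-80), (-60,-80), (-60,+80)
C=[(60,80,75),(60,-80,75),(-60,-80,75),(-60,80,75)]
tp=up([(215,168),(563,183),(548,440),(196,428),(305,266)],137,110)
sp=up([(657,273),(262,402),(433,172),(532,293)],255,110)
def g(v,full=False):
    R=Rotation.from_euler('z',v[2]).as_matrix();W=lambda p:R@np.array(p,float)+[v[0],v[1],0]
    o=[proj(t,W(c))-q for c,q in zip(C+[(15,35,77)],tp)]
    o+=[proj(s,W(c))-q for c,q in zip([C[0],C[2],C[3],(15,35,77)],sp)]
    if full: print(np.array(o)); print('collar',W((15,35,78)),'knob up',W((-60-69,0,101)),W((-60,0,62)))
    return np.ravel(o)
r=least_squares(g,[582,180,0]);print(r.x);g(r.x,True)
for im,q in((t,tp[4]),(s,sp[3])):print('flange',onz(im,q,77))
E
```

```text
s 58 [190.29 282.19] [181 270  20  24 354] 6
s 64 [190.39 281.33] [180 269  21  26 413] 29
s 70 [190.48 281.31] [180 269  22  26 445] 69
[ 89  89  90  89  90  92  93  93  94  94  94  88  73  57  53  53  54  55
  54  53  54  54  53  53  53  53  54  54  53  51  50  48  51  67  85  92
  92  94  95 100 114 129 136 137]
t 58 [363.04 218.07] [352 209  23  19 334] 33
t 64 [363.14 217.61] [352 205  23  23 367] 25
t 70 [365.71 215.48] [351 203  32  26 545] 25
[ 89  89  89  87  86  86  83  76  58  34  21  22  27  36  44  48  49  49
  49  49  48  47  48  48  46  45  45  44  44  46  55  65  68  69  70  69
  70  71  73  78  84  90  97 113]
cap [ 432.23 -266.71] [-0.05 -0.09  0.05 -0.07] 490.37011814164 342.0747103106696
[580.19 178.07  -0.03]
[[-0.75 -0.8 ]
 [ 0.56 -1.14]
 [ 0.93  0.23]
 [-0.56 -0.08]
 [-0.26 -0.31]
 [ 1.33 -0.11]
 [-1.62 -0.28]
 [-0.98 -1.08]
 [-0.47  0.21]]
collar [596.28 212.58  78.  ] knob up [451.25 182.14 101.  ] [520.22 179.96  62.  ]
flange [595.45 211.85  77.  ]
flange [597.06 213.87  77.  ]
```

Run:
```python
from h import *
np.set_printoptions(precision=3,suppress=True)
st=manip.state(); print(st['tool_rot'],st['eef_pos']); q=st['tool_rot']; R=Rotation.from_quat([q[1],q[2],q[3],q[0]]).as_matrix(); print(R, np.degrees(np.arctan2(R[1,0],R[0,0])))
s=eyes.get_image('side');t=eyes.get_image('top')
sp=[255+172.5/6-.5,110+237.5/6-.5]; tp=[137+446/6-.5,110+583/6-.5]
print(sp,tp,tri([(s,sp),(t,tp)]),onz(s,sp,101),onz(t,tp,101))
print('decoy',tri([(s,[208.4,301.3]),(t,[369.7,191.7])]))
```

```text
[-0.     0.982  0.191  0.   ] [ 234.633 -579.272  222.548]
[[ 0.927  0.375  0.   ]
 [ 0.375 -0.927  0.   ]
 [ 0.    -0.    -1.   ]] 22.047842237942078
[283.25, 149.08333333333334] [210.83333333333331, 206.66666666666669] (array([452.89 , 142.997, 101.855]), [np.float64(0.07188262880706785), np.float64(0.07188262880718269)]) [452.608 143.695 101.   ] [452.898 143.063 101.   ]
decoy (array([ 501.385, -287.06 ,   29.151]), [np.float64(2.4716931901124086), np.float64(2.4716931901124735)])
```

```bash
cat >> h.py <<'E'
def go(tgt,st=None,pos=None,yaw=None):
    st=st or manip.state(); q=st['tool_rot']; R=Rotation.from_quat([q[1],q[2],q[3],q[0]]).as_matrix()
    if yaw is not None: R=np.array([[np.cos(yaw),np.sin(yaw),0],[np.sin(yaw),-np.cos(yaw),0],[0,0,-1]])
    p=np.array(st['eef_pos'] if pos is None else pos); d=R.T@(np.array(tgt,float)-p)/30
    return d
E
python3 - <<'E'
from h import *
np.set_printoptions(precision=3,suppress=True)
print(go([400,-100,222],yaw=-.03), go([596.3,212.7,160],pos=[400,-100,222],yaw=-.03))
E
```

```text
[  5.03  -16.134   0.019] [  6.228 -10.615   2.067]
```

Emit:
play_rows(delta_pos=[[0,0,0],[0,0,0],[0,0,0],[0,0,0],[0,0,0]], turn=[1,1,1,1,0.75], hand=[0,0,0,0,0], squeeze=20)

```text
time: 1.82
eef_pos: [234.6, -579.3, 222.5]
tool_rot: [-0.0, 1.0, -0.017, -0.0]
wrist_force: [-0.0, -0.1, -0.0]
width: 61.6
```

Emit:
play_rows(delta_pos=[[0.28,-0.9,0],[0.28,-0.9,0],[0.28,-0.9,0],[0.28,-0.9,0],[0.28,-0.9,0],[0.28,-0.9,0],[0.28,-0.9,0],[0.28,-0.9,0],[0.28,-0.9,0],[0.28,-0.9,0],[0.28,-0.9,0],[0.28,-0.9,0]], turn=[0,0,0,0,0,0,0,0,0,0,0,0], hand=[0,0,0,0,0,0,0,0,0,0,0,0])

```text
time: 2.82
eef_pos: [345.3, -257.2, 222.8]
tool_rot: [0.0, 1.0, -0.015, 0.0]
wrist_force: [0.4, 0.4, 0.1]
width: 0.5
```

Emit:
play_rows(delta_pos=[[0.28,-0.9,0],[0.28,-0.9,0],[0.28,-0.9,0],[0.28,-0.9,0],[0.28,-0.9,0],[0.28,-0.9,0],[0,0,0]], turn=[0,0,0,0,0,0,0], hand=[0,0,0,0,0,0,0])

```text
time: 3.4
eef_pos: [400.5, -94.0, 222.7]
tool_rot: [-0.001, 1.0, -0.013, 0.0]
wrist_force: [-0.2, 0.4, 0.3]
width: 0.5
```

Run:
```python
from h import *
np.set_printoptions(precision=3,suppress=True)
print(manip.state()['joints'],go([596.3,212.7,160]))
```

```text
[-0.505  0.24   1.938  0.002  0.964  1.09 ] [  6.269 -10.381   2.111]
```

Emit:
play_rows(delta_pos=[[0.52,-0.86,0.15],[0.52,-0.86,0.15],[0.52,-0.86,0.15],[0.52,-0.86,0.15],[0.52,-0.86,0.15],[0.52,-0.86,0.15],[0.52,-0.86,0.15],[0.52,-0.86,0.15],[0.52,-0.86,0.15],[0.52,-0.86,0.15],[0.52,-0.86,0.15],[0.52,-0.86,0.15]], turn=[0,0,0,0,0,0,0,0,0,0,0,0], hand=[0,0,0,0,0,0,0,0,0,0,0,0])

```text
time: 4.4
eef_pos: [597.6, 206.5, 168.3]
tool_rot: [0.0, 1.0, -0.015, 0.0]
wrist_force: [0.8, -0.2, -0.3]
width: 0.4
```

Emit:
play_rows(delta_pos=[[0,0,0.3],[0,0,0],[0,0,0]], turn=[0,0,0], hand=[0,0,0])

```text
time: 4.65
eef_pos: [595.5, 205.0, 158.6]
tool_rot: [0.001, 1.0, -0.015, -0.002]
wrist_force: [-0.3, -0.4, -0.4]
width: 0.8
```

Run:
```python
from h import *
np.set_printoptions(precision=3,suppress=True)
st=manip.state();print(st['joints'],st['eef_pos'],st['tool_rot'],st['wrist_force'],go([596.3,212.7,103]))
o=[]
for n in('side','top'):
    im=eyes.get_image(n);p=proj(im,st['eef_pos']).astype(int);print(p)
    c=im['pixels'][p[1]-38:p[1]+38,p[0]-50:p[0]+50][:,:,::-1];o.append(cv2.resize(c,(400,304),interpolation=cv2.INTER_CUBIC))
cv2.imwrite('pics/b1.png',np.hstack(o))
```

```text
[ 0.155  0.609  1.477 -0.001  1.058  1.755] [595.452 205.004 158.557] [ 0.001  1.    -0.015 -0.002] [-0.34  -0.39  -0.412] [ 0.026 -0.259  1.852]
[345 139]
[183 146]
```

View pics/b1.png

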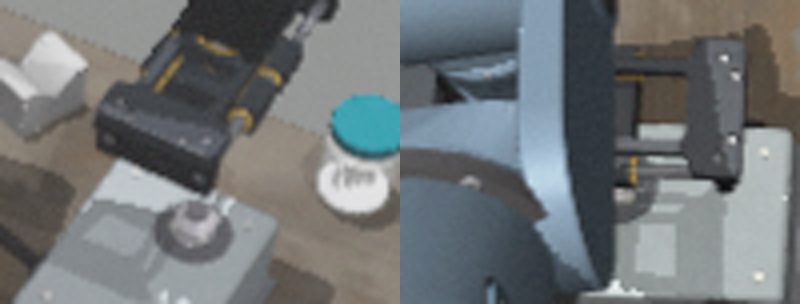

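Run:
```python
from h import *
im=eyes.get_image('side');st=manip.state()
c=im['pixels'][60:200,250:430][:,:,::-1].copy();c=cv2.resize(c,None,fx=4.4,fy=4.2,interpolation=cv2.INTER_CUBIC)
def m(P,col):
    p=proj(im,P);q=(int((p[0]-250)*4.4),int((p[1]-60)*4.2));cv2.circle(c,q,3,col,-1)
e=st['eef_pos'];m(e,(0,0,255));m(e+[0,0,19],(0,255,0));m(e+[0,0,70],(255,0,0));m([596.3,212.7,103],(255,0,255))
cv2.imwrite('pics/b2.png',c)
```

```text
(no output)
```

View pics/b2.png

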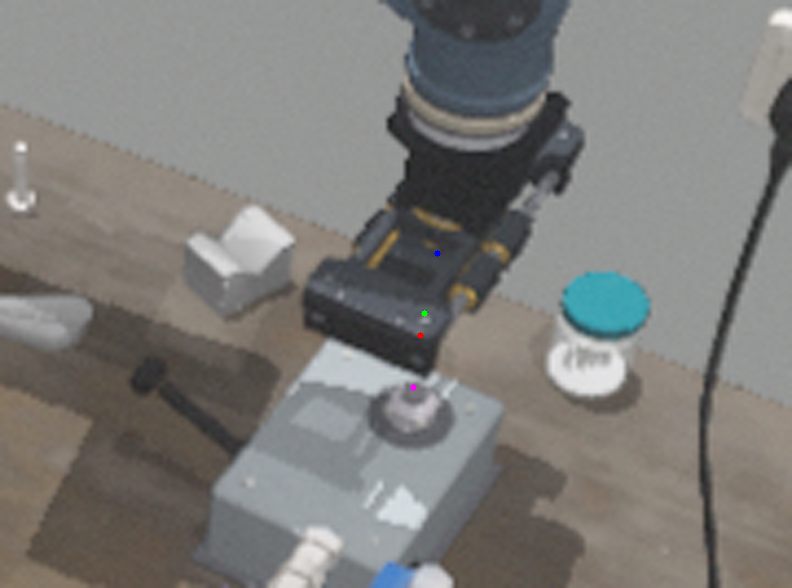

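Emit:
play_rows(delta_pos=[[0.03,-0.26,0],[0,0,0.5],[0,0,0.5],[0,0,0.5],[0,0,0.15],[0,0,0],[0,0,0]], turn=[0,0,0,0,0,0,0], hand=[0,0,0,0,0,0,0])

```text
time: 5.38
eef_pos: [598.0, 213.7, 110.5]
tool_rot: [-0.0, 1.0, -0.015, 0.0]
wrist_force: [0.2, 0.2, -0.4]
width: 0.5
```

Emit:
play_rows(delta_pos=[[0,0,0.1],[0,0,0.1],[0,0,0.1],[0,0,0]], turn=[0,0,0,0], hand=[0,0,0,0])

```text
time: 5.72
eef_pos: [598.4, 213.8, 101.7]
tool_rot: [-0.0, 1.0, -0.015, 0.001]
wrist_force: [-0.4, 0.3, 4.6]
width: 0.5
```

Emit:
play_rows(delta_pos=[[0,0,0.1],[0,0,0],[0,0,0],[0,0,0],[0,0,0]], turn=[0,0,0,0,0], hand=[0,0,0,0,0])

```text
time: 6.13
eef_pos: [598.4, 213.8, 98.4]
tool_rot: [-0.0, 1.0, -0.015, 0.001]
wrist_force: [0.8, 0.6, 2.4]
width: 0.3
```

```bash
cat >> h.py <<'E'
def crop(name,x0,y0,x1,y1,f,out,pts=()):
    im=eyes.get_image(name);c=cv2.resize(np.ascontiguousarray(im['pixels'][y0:y1,x0:x1][:,:,::-1]),None,fx=f,fy=f,interpolation=cv2.INTER_CUBIC)
    for P in pts:
        p=proj(im,P);cv2.circle(c,(int((p[0]-x0+.5)*f),int((p[1]-y0+.5)*f)),2,(0,0,255),-1)
    cv2.imwrite('pics/'+out,c); return im
E
python3 - <<'E'
from h import *
crop('side',250,80,410,200,4.8,'b3.png')
E
```

```text
(no output)
```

View pics/b3.png

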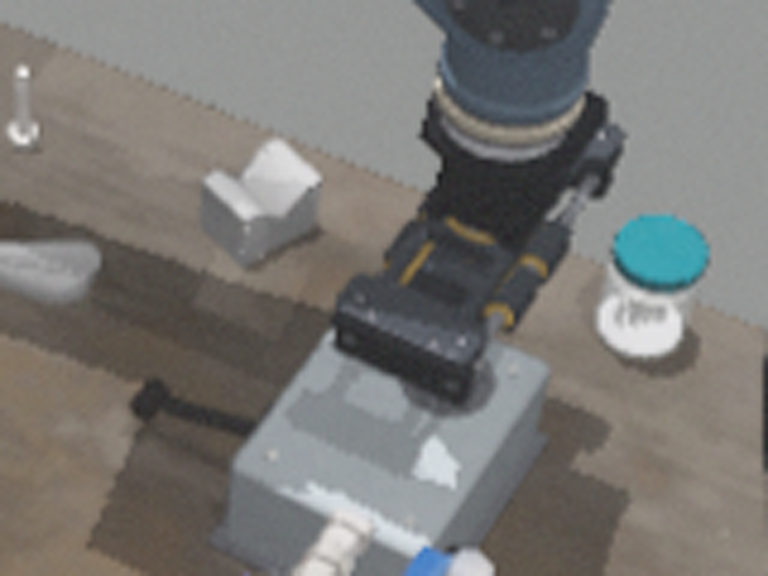

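Run:
```python
from h import *
im=eyes.get_image('side')
print(proj(im,[446.6,143.2,40]),proj(im,[452.8,143.2,101]),[(r['position'],r['confidence']) for r in nets.landmark_of('lever_knob',im)]);print(manip.state()['eef_pos'],manip.state()['wrist_force'])
```

```text
[280.63889629 162.80536492] [283.2220303 149.2349862] [([283.4, 167.2], 0.5)]
[598.35778962 213.81415574  98.40530002] [0.72901165 0.26067894 4.53524178]
```

Run:
```python
from h import *
print(go([447,143.2,160]))
```

```text
[-4.96969679  2.50225473 -2.06187565]
```

Emit:
play_rows(delta_pos=[[0,0,-0.5],[0,0,-0.8],[0,0,-0.8],[-0.7,0.32,0],[-0.7,0.32,0],[-0.7,0.32,0],[-0.7,0.32,0],[-0.7,0.32,0],[-0.7,0.32,0],[-0.7,0.32,0],[0,0,0],[0,0,0]], turn=[0,0,0,0,0,0,0,0,0,0,0,0], hand=[0,0,0,60,60,60,60,60,60,60,60,60])

```text
time: 7.28
eef_pos: [446.9, 150.6, 160.7]
tool_rot: [0.0, 1.0, -0.015, -0.001]
wrist_force: [1.5, 1.0, 0.5]
width: 52.7
```

Run:
```python
from h import *
print(go([447,143.2,28]))
im=eyes.get_image('side');s=proj(im,[446.6,143.2,40]);print(s)
im=crop('side',220,80,380,200,4.8,'c1.png',[[446.6,143.2,40]])
```

```text
[0.02442011 0.2446609  4.42216362]
[280.63889629 162.80536492]
```

View pics/c1.png

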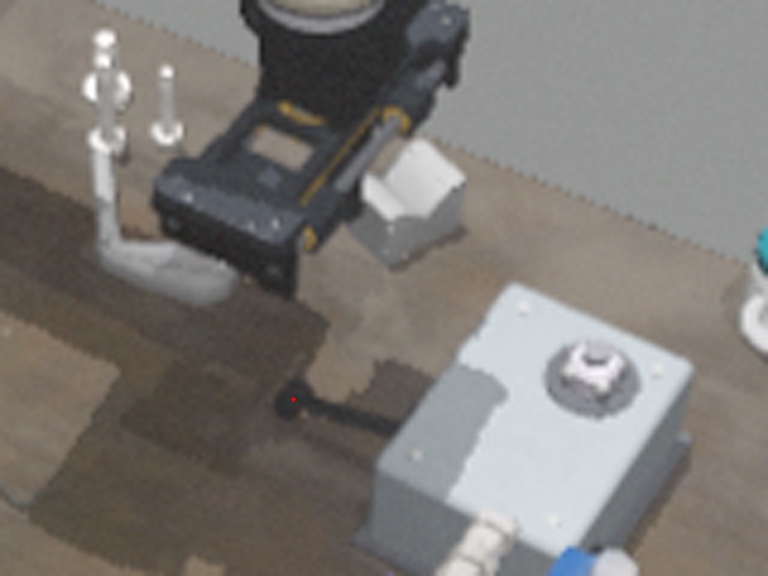

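Emit:
play_rows(delta_pos=[[0.02,0.24,0],[0,0,0.7],[0,0,0.8],[0,0,0.8],[0,0,0.8],[0,0,0.8],[0,0,0.5],[0,0,0],[0,0,0]], turn=[0,0,0,0,0,0,0,0,0], hand=[60,60,60,60,60,60,60,60,60])

```text
time: 8.13
eef_pos: [449.4, 143.5, 28.2]
tool_rot: [0.0, 1.0, -0.015, -0.001]
wrist_force: [-0.0, -0.6, 0.4]
width: 60.0
```

Emit:
play_rows(delta_pos=[[0,0,0],[0,0,0],[0,0,0],[0,0,0],[0,0,0],[0,0,0]], turn=[0,0,0,0,0,0], hand=[10,10,10,10,10,10], squeeze=15)

```text
time: 8.63
eef_pos: [449.4, 143.7, 29.5]
tool_rot: [-0.0, 1.0, -0.015, 0.0]
wrist_force: [-0.2, 0.2, -0.2]
width: 27.7
```

Emit:
play_rows(delta_pos=[[0,0,0],[0,0,0],[0,0,0],[0,0,0]], turn=[0,0,0,0], hand=[10,10,10,10])

```text
time: 8.97
eef_pos: [449.3, 144.1, 29.2]
tool_rot: [-0.0, 1.0, -0.015, 0.0]
wrist_force: [-0.2, 4.6, 1.9]
width: 22.0
```

Emit:
play_rows(delta_pos=[[-0.04,0,-0.22],[-0.04,0,-0.22],[0,0,-0.22],[0,0,-0.22],[0.03,0,-0.22],[0.03,0,-0.22],[0.06,0,-0.22],[0.06,0,-0.22],[0.06,0,-0.14],[0.06,0,-0.12],[0,0,0],[0,0,0]], turn=[0,0,0,0,0,0,0,0,0,0,0,0], hand=[10,10,10,10,10,10,10,10,10,10,10,10])

```text
time: 9.97
eef_pos: [454.4, 143.8, 90.1]
tool_rot: [-0.0, 1.0, -0.015, -0.001]
wrist_force: [-1.2, 4.9, 0.5]
width: 21.6
```

Run:
```python
from h import *
im=crop('side',220,80,380,200,4.8,'c2.png',[[452.8,143.2,101]])
```

```text
(no output)
```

View pics/c2.png

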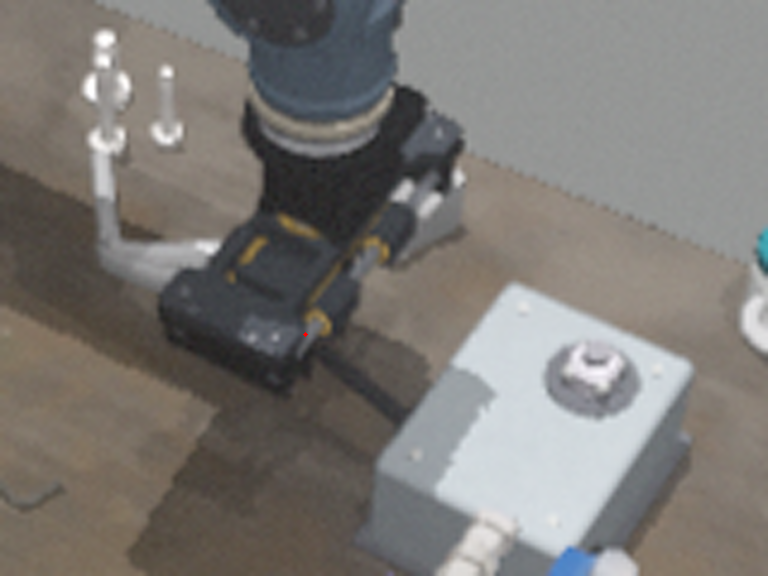

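Emit:
play_rows(delta_pos=[[0,0,0],[0,0,0],[0,0,0],[0,0,0],[0,0,0],[0,0,0],[0,0,-0.5],[0,0,-1],[0,0,-1],[0,0,-0.5],[0,0,0],[0,0,0]], turn=[0,0,0,0,0,0,0,0,0,0,0,0], hand=[60,60,60,60,60,60,60,60,60,60,60,60])

```text
time: 11.02
eef_pos: [456.1, 143.4, 180.3]
tool_rot: [-0.0, 1.0, -0.015, 0.001]
wrist_force: [-0.3, -0.1, -1.1]
width: 59.8
```

Run:
```python
from h import *
im=crop('side',220,80,380,200,4.8,'c3.png',[[452.8,143.2,101]])
print(manip.state()['joints'],go([425,-100,180]), go([432.2,-266.7,110],pos=[425,-100,180],yaw=-.03))
```

```text
[ 7.04843861e-02  3.96346519e-01  1.84083677e+00 -1.11268023e-04
  9.04980521e-01  1.67107091e+00] [-0.76594688  8.1393239  -0.02052913] [0.406567   5.54696743 2.33333333]
```

View pics/c3.png

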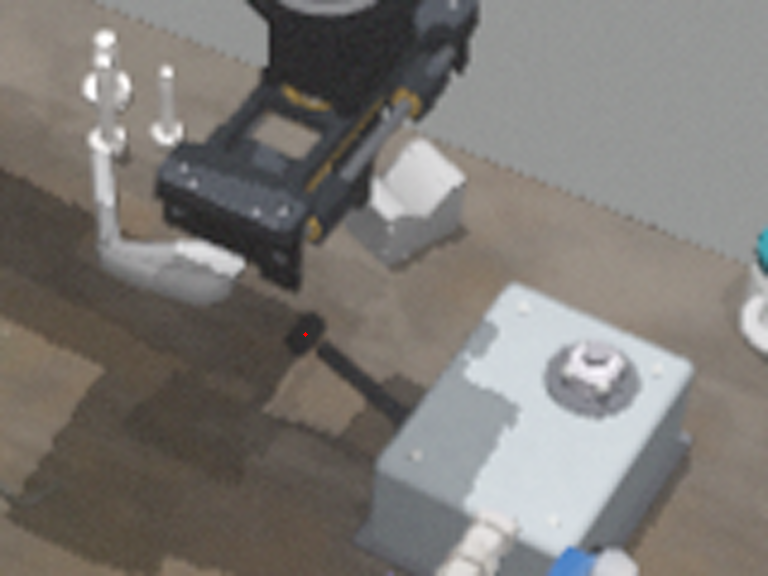

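Run:
```python
from h import *
from scipy.optimize import least_squares
np.set_printoptions(precision=2,suppress=True)
s=eyes.get_image('side');t=eyes.get_image('top')
cents={}
for n,im,p in(('s',s,(190.6,283)),('t',t,(366,217))):
    g=cv2.GaussianBlur(im['pixels'],(3,3),0).max(2).astype(int)
    for th in(60,70,80,90):
        c,st,k=blob(im,g<th,p); print(n,th,c,st,k)
        if st[4]<700: cents[n]=c
def f(c): return np.r_[hull_cent(cyl(s,c,24.5,0,46))[0]-cents['s'],hull_cent(cyl(t,c,24.5,0,46))[0]-cents['t']]
r=least_squares(f,[434,-273]);print('cap',r.x,r.fun)
o=[]
for im,(x,y) in((s,(200,285)),(t,(360,215))):
    c=cv2.resize(np.ascontiguousarray(im['pixels'][y-30:y+30,x-40:x+40][:,:,::-1]),(400,300),interpolation=cv2.INTER_CUBIC)
    p=((cyl(im,r.x,24.5,0,46)-[x-40,y-30]+.5)*5).astype(int)
    for q in p: cv2.circle(c,tuple(int(v) for v in q),1,(0,0,255),-1)
    o.append(c)
cv2.imwrite('pics/d1.png',np.hstack(o))
```

```text
s 60 [255.49 192.04] [     0      0    512    384 194935] 0
s 70 [255.25 192.28] [     0      0    512    384 192729] 0
s 80 [256.67 192.41] [     0      0    512    384 187212] 0
s 90 [191.16 282.78] [181 270  22  27 461] 55
t 60 [256.25 191.19] [     0      0    512    384 192420] 0
t 70 [362.38 217.54] [353 209  21  18 213] 25
t 80 [362.81 217.67] [353 208  21  20 325] 99
t 90 [362.94 217.64] [352 208  23  20 354] 116
cap [ 433.7  -266.73] [-0.32 -1.25  0.24 -0.63]
```

View pics/d1.png

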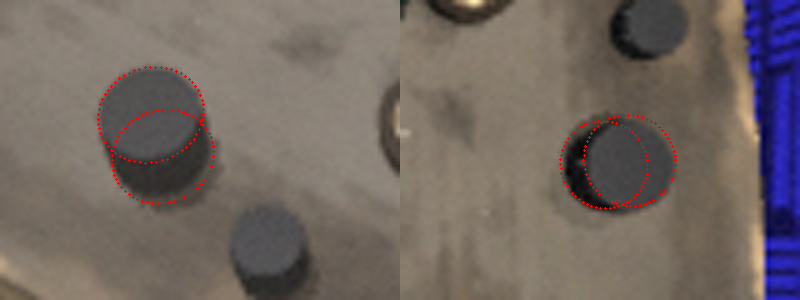

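Run:
```python
from h import *
s=eyes.get_image('side');t=eyes.get_image('top')
print(onz(t,[365.8,217.3],46),onz(s,[160+151.5/5-.5,255+115/5-.5],46), onz(s,[190.6,283.3],23),onz(t,[365.9,217.4],46))
```

```text
[ 431.86519911 -267.67086661   46.        ] [ 434.07316209 -266.82007201   46.        ] [ 435.51381442 -270.58843781   23.        ] [ 431.59882773 -267.93125416   46.        ]
```

Emit:
play_rows(delta_pos=[[-0.02,0.85,0],[-0.02,0.85,0],[-0.02,0.85,0],[-0.02,0.85,0],[-0.02,0.85,0],[-0.02,0.85,0],[-0.02,0.85,0],[-0.02,0.85,0],[-0.02,0.85,0],[-0.02,0.85,0],[-0.02,0.85,0],[-0.02,0.85,0]], turn=[0,0,0,0,0,0,0,0,0,0,0,0], hand=[80,80,80,80,80,80,80,80,80,80,80,80])

```text
time: 12.27
eef_pos: [438.7, -163.2, 178.7]
tool_rot: [-0.001, 1.0, -0.015, -0.001]
wrist_force: [0.4, -0.8, -0.3]
width: 80.0
```

Emit:
play_rows(delta_pos=[[-0.02,0.8,0],[-0.02,0.8,0],[-0.02,0.8,0],[-0.02,0.8,0],[0,0,0],[0,0,0]], turn=[0,0,0,0,0,0], hand=[80,80,80,80,80,80])

```text
time: 12.77
eef_pos: [433.7, -258.9, 178.7]
tool_rot: [-0.001, 1.0, -0.016, -0.001]
wrist_force: [0.1, 0.3, -0.4]
width: 80.1
```

Run:
```python
from h import *
print(manip.state()['joints'],go([432.5,-267.5,17]))
crop('side',110,200,270,320,4.8,'d2.png')
```

```text
[-7.59782297e-01  4.31137477e-01  1.77492299e+00  2.00603175e-04
  9.37321049e-01  8.43045333e-01] [-0.02517871  0.29535081  5.38830158]
```

View pics/d2.png

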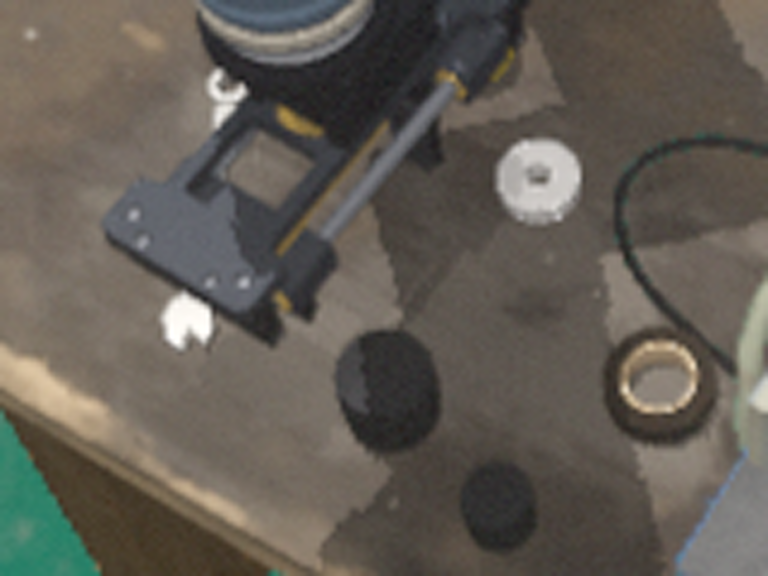

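Emit:
play_rows(delta_pos=[[-0.02,0.3,0],[0,0,0.8],[0,0,0.8],[0,0,0.8],[0,0,0.8],[0,0,0.8],[0,0,0.8],[0,0,0.5],[0,0,0],[0,0,0]], turn=[0,0,0,0,0,0,0,0,0,0], hand=[80,80,80,80,80,80,80,80,80,80])

```text
time: 13.65
eef_pos: [433.0, -266.1, 20.1]
tool_rot: [-0.001, 1.0, -0.014, -0.001]
wrist_force: [0.6, 0.1, 0.3]
width: 80.2
```

Run:
```python
from h import *
print(manip.state()['eef_pos'],go([432.5,-267.5,17]))
crop('side',110,200,270,320,4.8,'d3.png')
```

```text
[ 432.95919975 -266.08000909   20.06013802] [-0.01377155  0.04791086  0.10195363]
```

View pics/d3.png

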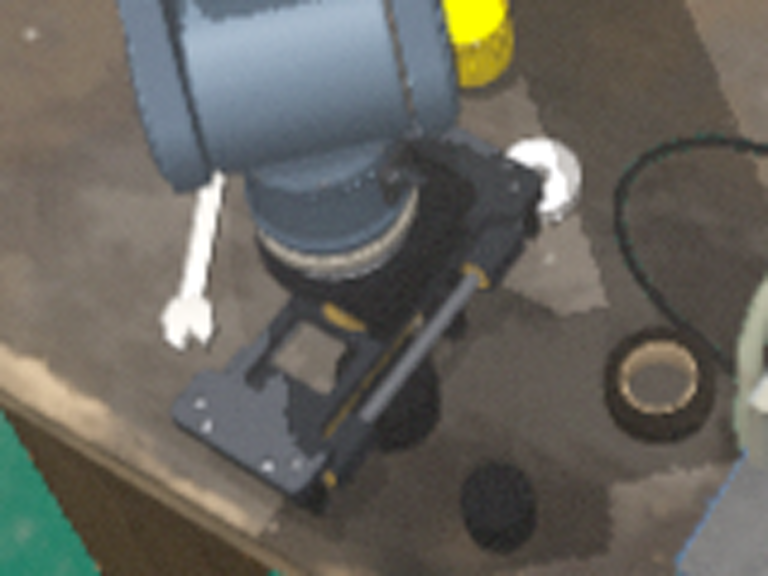

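Emit:
play_rows(delta_pos=[[0,0.04,0.1],[0,0,0],[0,0,0],[0,0,0],[0,0,0],[0,0,0],[0,0,0],[0,0,0],[0,0,0],[0,0,0]], turn=[0,0,0,0,0,0,0,0,0,0], hand=[80,40,40,40,40,40,40,40,40,40], squeeze=30)

```text
time: 14.53
eef_pos: [433.3, -268.2, 17.8]
tool_rot: [0.0, 1.0, -0.015, 0.0]
wrist_force: [-0.6, 0.4, 2.8]
width: 47.0
```

Emit:
play_rows(delta_pos=[[0,0,0],[0,0,0],[0,0,0],[0,0,0]], turn=[0,0,0,0], hand=[40,40,40,40], squeeze=60)

```text
time: 14.87
eef_pos: [433.3, -268.2, 17.8]
tool_rot: [0.0, 1.0, -0.015, 0.0]
wrist_force: [-1.0, 1.8, 3.6]
width: 46.6
```

Emit:
play_rows(delta_pos=[[0,0,-0.3],[0,0,-0.7],[0,0,-0.8],[0,0,-0.8],[0,0,-0.8],[0,0,-0.8],[0,0,-0.8],[0,0,-0.8],[0,0,0],[0,0,0]], turn=[0,0,0,0,0,0,0,0,0,0], hand=[40,40,40,40,40,40,40,40,40,40])

```text
time: 15.7
eef_pos: [433.8, -268.7, 193.0]
tool_rot: [0.001, 1.0, -0.015, 0.001]
wrist_force: [-0.3, -0.2, -0.8]
width: 46.6
```

Run:
```python
from h import *
st=manip.state();e=st['eef_pos'];print(e,st['width'],st['wrist_force'],go([425,-60,190]))
crop('side',110,180,270,300,4.8,'e1.png',[e,e+[0,0,28]])
```

```text
[ 433.81136604 -268.72251426  193.02157534] 46.55291167054744 [-0.28469443 -0.20336973 -0.80177695] [-0.50070266 -6.94582328  0.08306817]
```

View pics/e1.png

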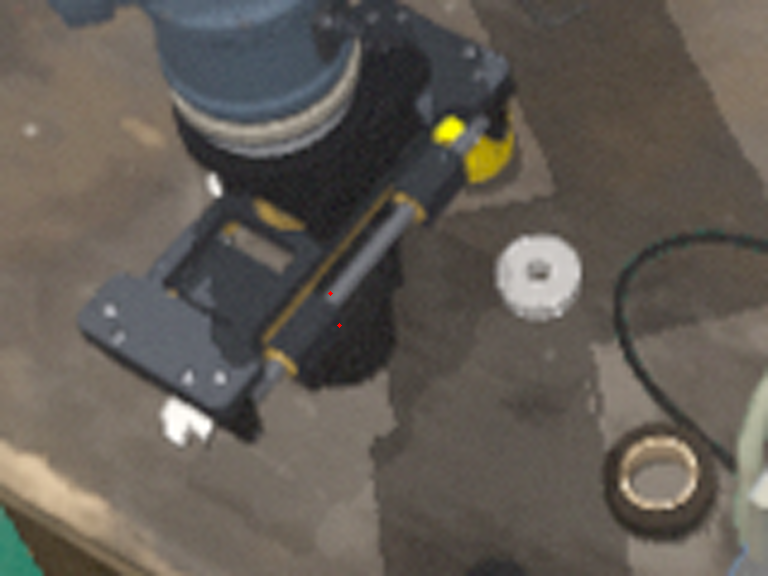

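Run:
```python
from h import *
e=manip.state()['eef_pos']
im=eyes.get_image('side');x0,y0=150,215
for f,d in((8,(0,0)),):
    c=cv2.resize(np.ascontiguousarray(im['pixels'][y0:y0+60,x0:x0+80][:,:,::-1]),None,fx=9,fy=9,interpolation=cv2.INTER_CUBIC)
    c=cv2.convertScaleAbs(c,alpha=2.0)
    for q in cyl(im,e[:2],24.5,e[2]-17.8,e[2]+28.2): cv2.circle(c,tuple(int(v) for v in (q-[x0,y0]+.5)*9),1,(0,0,255),-1)
cv2.imwrite('pics/e2.png',c)
```

```text
(no output)
```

View pics/e2.png

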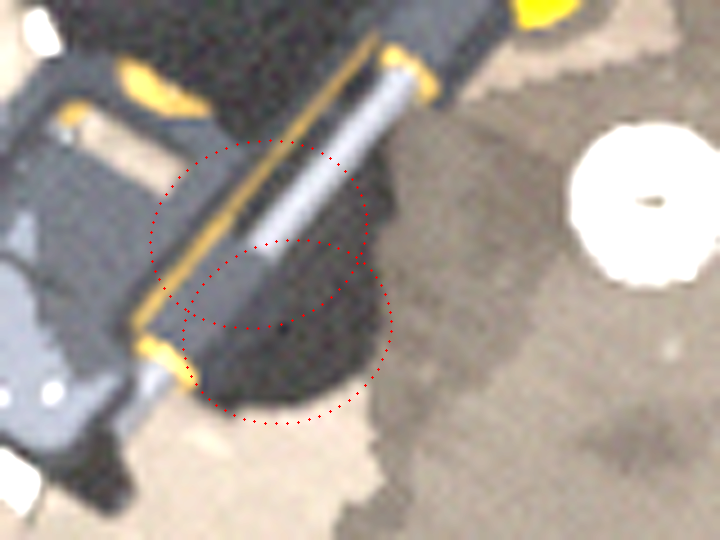

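Run:
```python
from h import *
np.set_printoptions(precision=3,suppress=True)
e=manip.state()['eef_pos'];im=eyes.get_image('side');b=proj(im,e)
print([(proj(im,e+np.eye(3)[i]*5)-b)/5 for i in range(3)])
print(go([430,-60,200]),go([596.3,212.7,200],pos=[430,-60,200],yaw=-.03))
```

```text
[array([0.387, 0.213]), array([ 0.282, -0.361]), array([-0.068, -0.234])]
[-0.286 -6.91  -0.303] [ 5.268 -9.252  0.   ]
```

Emit:
play_rows(delta_pos=[[0,-0.88,0],[0,-0.88,0],[0,-0.88,0],[0,-0.88,0],[0,-0.88,0],[0,-0.88,0],[0,-0.88,0],[0,-0.88,0],[0,0,0]], turn=[0,0,0,0,0,0,0,0,0], hand=[40,40,40,40,40,40,40,40,40])

```text
time: 16.6
eef_pos: [437.0, -52.7, 190.1]
tool_rot: [-0.002, 1.0, -0.013, -0.003]
wrist_force: [-0.8, -0.7, -0.9]
width: 46.9
```

Run:
```python
from h import *
print(manip.state()['eef_pos'],go([596.3,212.7,160]))
```

```text
[436.98861471 -52.67603654 190.09464269] [ 5.08374471 -8.97758163  1.00717252]
```

Emit:
play_rows(delta_pos=[[0.46,-0.8,0],[0.46,-0.8,0],[0.46,-0.8,0],[0.46,-0.8,0],[0.46,-0.8,0],[0.46,-0.8,0],[0.46,-0.8,0],[0.46,-0.8,0],[0.46,-0.8,0],[0.46,-0.8,0],[0.46,-0.8,0],[0,0,0]], turn=[0,0,0,0,0,0,0,0,0,0,0,0], hand=[40,40,40,40,40,40,40,40,40,40,40,40])

```text
time: 17.6
eef_pos: [601.7, 205.7, 190.0]
tool_rot: [-0.001, 1.0, -0.013, 0.001]
wrist_force: [0.5, -0.5, -0.2]
width: 46.7
```

Emit:
play_rows(delta_pos=[[0,0,0],[0,0,0],[0,0,0]], turn=[0,0,0], hand=[40,40,40])

```text
time: 17.85
eef_pos: [598.1, 201.0, 190.6]
tool_rot: [0.0, 1.0, -0.015, -0.001]
wrist_force: [0.6, 1.0, -1.0]
width: 46.4
```

```bash
cat > ov.py <<'E'
from h import *
import sys
st=manip.state();e=st['eef_pos'];print(e,st['wrist_force'],go([596.3,212.7,130]))
o=[]
for n,(x0,y0) in(('side',(305,100)),('top',(140,110))):
    im=eyes.get_image(n)
    c=cv2.resize(np.ascontiguousarray(im['pixels'][y0:y0+80,x0:x0+70][:,:,::-1]),None,fx=5.7,fy=5.7,interpolation=cv2.INTER_CUBIC)
    c=cv2.convertScaleAbs(c,alpha=1.4)
    for q in cyl(im,e[:2],24.5,e[2]-17.8,e[2]+28.2): cv2.circle(c,tuple(int(v) for v in (q-[x0,y0]+.5)*5.7),1,(0,0,255),-1)
    for q in np.r_[cyl(im,[596.3,212.7],26.5,78,78),cyl(im,[596.3,212.7],11,96,96)]: cv2.circle(c,tuple(int(v) for v in (q-[x0,y0]+.5)*5.7),1,(0,255,0),-1)
    o.append(c)
cv2.imwrite('pics/'+sys.argv[1],np.hstack(o))
E
python3 ov.py f1.png
```

```text
[598.09223447 200.9863692  190.60526123] [ 0.5909579   0.9664798  -0.95517901] [-0.0661526  -0.39016307  2.02003187]
```

View pics/f1.png

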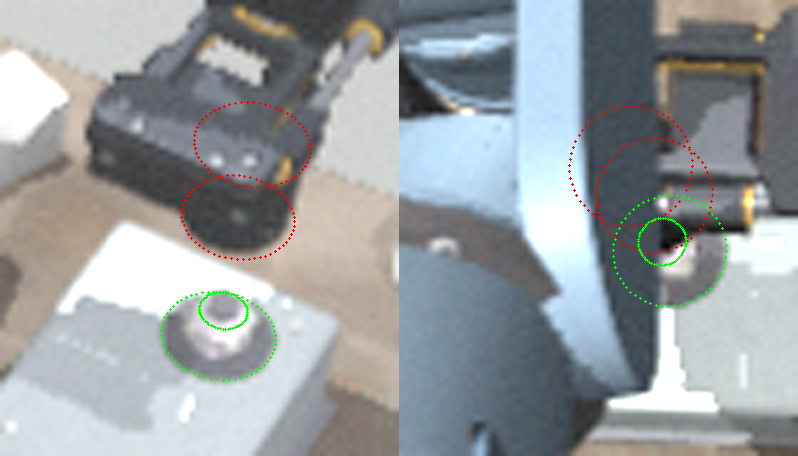

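Emit:
play_rows(delta_pos=[[-0.07,-0.39,0],[0,0,0.5],[0,0,0.6],[0,0,0.6],[0,0,0.3],[0,0,0],[0,0,0],[0,0,0]], turn=[0,0,0,0,0,0,0,0], hand=[40,40,40,40,40,40,40,40])

```text
time: 18.62
eef_pos: [598.2, 214.3, 132.7]
tool_rot: [-0.0, 1.0, -0.015, 0.001]
wrist_force: [-0.1, 0.7, -0.4]
width: 46.7
```

```bash
python3 ov.py f2.png
```

```text
[598.15631784 214.28570277 132.66860692] [-0.05706924  0.67772286 -0.42213096] [-0.06044758  0.05471884  0.08881051]
```

View pics/f2.png

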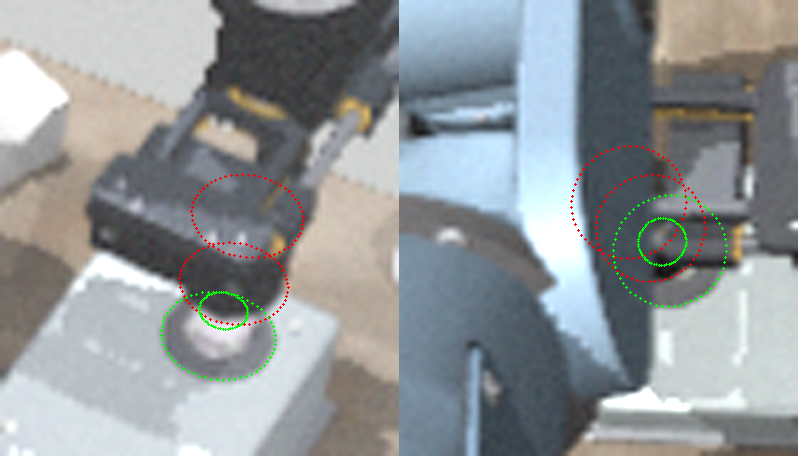

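Emit:
play_rows(delta_pos=[[-0.05,0.04,0],[0,0,0.2],[0,0,0.2],[0,0,0.15],[0,0,0],[0,0,0]], turn=[0,0,0,0,0,0], hand=[40,40,40,40,40,40])

```text
time: 19.22
eef_pos: [595.4, 212.7, 114.4]
tool_rot: [0.0, 1.0, -0.015, -0.001]
wrist_force: [0.3, -0.6, -0.1]
width: 46.9
```

Emit:
play_rows(delta_pos=[[0,0,0.1],[0,0,0.1],[0,0,0]], turn=[0,0,0], hand=[40,40,40])

```text
time: 19.47
eef_pos: [595.9, 212.9, 108.7]
tool_rot: [-0.0, 1.0, -0.015, 0.0]
wrist_force: [1.2, 0.5, -0.2]
width: 46.8
```

Emit:
play_rows(delta_pos=[[0,0,0.07],[0,0,0.07],[0,0,0]], turn=[0,0,0], hand=[40,40,40])

```text
time: 19.72
eef_pos: [597.4, 213.5, 106.3]
tool_rot: [-0.001, 1.0, -0.015, 0.002]
wrist_force: [-0.1, 1.8, 4.8]
width: 46.9
```

Emit:
play_rows(delta_pos=[[0,0,0.08],[0,0,0.08],[0,0,0]], turn=[0,0,0], hand=[40,40,40])

```text
time: 19.97
eef_pos: [597.1, 213.5, 100.8]
tool_rot: [-0.001, 1.0, -0.015, 0.002]
wrist_force: [2.2, 1.9, -0.8]
width: 46.6
```

Emit:
play_rows(delta_pos=[[0,0,0.08],[0,0,0.08],[0,0,0]], turn=[0,0,0], hand=[40,40,40])

```text
time: 20.22
eef_pos: [596.6, 213.2, 95.8]
tool_rot: [-0.0, 1.0, -0.015, 0.001]
wrist_force: [1.8, 2.4, 3.0]
width: 46.8
```

Emit:
play_rows(delta_pos=[[0,0,0.08],[0,0,0],[0,0,0]], turn=[0,0,0], hand=[40,40,40])

```text
time: 20.47
eef_pos: [596.6, 213.2, 95.7]
tool_rot: [-0.0, 1.0, -0.015, 0.001]
wrist_force: [-2.1, 1.4, 15.6]
width: 46.9
```

Emit:
play_rows(delta_pos=[[0,0,0.03],[0,0,0],[0,0,0],[0,0,0],[0,0,0],[0,0,0]], turn=[0,0,0,0,0,0], hand=[40,40,40,40,40,40])

```text
time: 20.97
eef_pos: [596.7, 213.2, 95.7]
tool_rot: [-0.0, 1.0, -0.015, 0.001]
wrist_force: [-2.6, 1.4, 18.8]
width: 46.8
```

Run:
```python
from h import *
for i in range(3):
    im=eyes.get_image('side'); st=manip.state(); print(st['time'],st['eef_pos'],st['wrist_force'],st['width'],st['tool_rot'])
crop('side',250,80,410,200,4.8,'g1.png',[[452.8,143.2,101]])
print(nets.landmark_of('lever_knob',im))
```

```text
21.0167 [596.68324216 213.26265171  95.69015568] [-2.54600577  1.01166637 18.71775796] 47.01105822005207 [-3.23132142e-04  9.99889904e-01 -1.47717487e-02  1.36802066e-03]
21.0667 [596.69155627 213.26638773  95.6942295 ] [-2.5031579   0.76788917 18.40699992] 46.3045779498528 [-3.34610043e-04  9.99889704e-01 -1.47838687e-02  1.38009391e-03]
21.1167 [596.72994342 213.2641546   95.71008147] [-4.21186228  0.61692437 18.4212805 ] 46.504555920223325 [-3.37208637e-04  9.99890053e-01 -1.47551235e-02  1.43361741e-03]
[{'position': [286.8, 150.2], 'confidence': 0.69}]
```

View pics/g1.png

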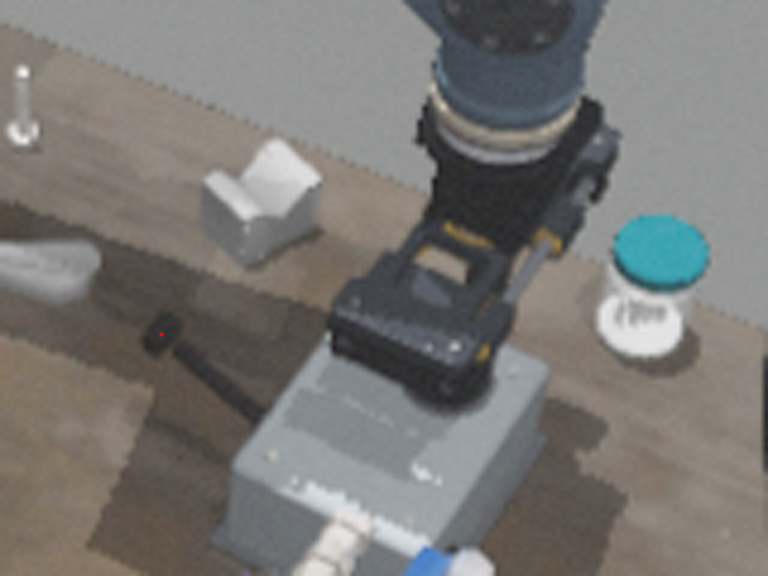

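Run:
```python
from h import *
print(manip.close_job()); st=manip.state();print(st['time'],st['eef_pos'],st['wrist_force'],st['width'])
```

```text
the job is handed in; nothing more can be done
None
the job is handed in; nothing more can be done
```

The switch test is done, the cap is home on the flange, and I handed the job in at about 21 s of the 72 s allowed, with the gripper still pressing. No verdict came back.

**Switch test:** I held the button down with the closed fingers and the side camera showed the lever fully dropped. I then released the button, pinched the knob, lifted the lever along its arc and let go. It stayed up by itself.

**Cap:** I picked up the larger black cap and lowered it over the collar. The wrist force rose to 4.8 N, fell to about -0.8 N as it clicked, then met a hard stop. At the stop the tool was at z = 95.7 mm, against 95.8 mm expected for the cap fully home.

**Last checks:**
- The push was steady at about 18.5 N, with the cap held at 46.5 mm opening and 60 N grip.
- The lever knob was still at its "up" position in the side picture.
- I never moved near the ring, tape or V block. The V block looks unmoved in the last picture, but I did not re-measure the ring or the tape at the end.

**What disagreed or went unconfirmed:**
- The held cap's lower edge looked about 2 pixels higher in the side view than my model predicted. I put this down to its rounded lip; the cap went over the collar with only about 2 N of sideways force.
- The readable peak before the click was below the 8 to 15 N in the task text. Readings come only at the end of each move, so the true peak probably fell between them.
- The gripper hides the cap, so that it is home rests on the height and the force, not on a picture.

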